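Roll two round parts up a twin gutter to the back stop

ROBOT

A 7-joint arm with a two-finger parallel gripper is mounted at the origin on a cart in front of the work surface, level with it; the furniture and walls round the work are solid. World frame = base frame: x ahead of the robot, y to its left, z up, the work surface at z = 0. Lengths are in m, angles in rad, forces in N, time in s.
With the tool pointing down it reaches from about 0.35 to 0.9 m from the base axis. Payload 8.1 kg.
Tool frame: the origin (TCP) lies midway between the tips of the shut fingers; the grasp point (between the pads) lies 19 mm behind it; y points along the fingers, z is the direction in which the jaws open and shut, and the axes are right-handed (so a half turn about y gives the same grasp; the last joint's range is limited). The gripper opens to 92 mm and grips with 3 to 60 N. Pads are 19 mm wide; open, the fingers measure 130 mm over their backs; the gripper's body (75 mm by 190 mm) begins 47 mm behind the grasp point.
Start: joints at [1.077, 0.434, 0.025, 1.573, -0.012, 1.134, -0.075], TCP at [0.238, -0.578, 0.227] pointing down, gripper open.
Joint ranges: [-2.62, 2.62], [-0.44, 2.09], [-1.27, 1.32], [0.08, 2.57], [-1.32, 4.46], [0.12, 2], [-2.74, 2.74]. Speed limits (rad/s): [2.22, 2.22, 3.01, 3.01, 3.14, 3.14, 3.14].

INTERFACE

Orientations are given as a 3x3 rotation matrix whose columns are the frame's x, y, z axes.
In Python, from station import bot gives the robot as it stands.
- The arm moves only by the shell command python3 -m inch 'ROWS' [FORCE]. ROWS is JSON, a list of rows, each a list of 3 entries, a list of its own where there are three numbers: the shift along the tool's x, y, z in mm, then the turn, a rotation vector about the tool's x, y, z in rad, then the closure, from 0 (fully open) to 1 (shut). In form: [[[tx, ty, tz], [rx, ry, rz], gripper], ...]. A call has 1 to 12 rows; each row shifts and turns the commanded pose from where the row before left it, along the tool's axes as they then stand; what a row does not reach is not made up. A row lasts 1/12 s, in which the tool goes at most 41.7 mm and 7.16 degrees, less where a joint would pass 70% of its speed; a pose out of reach is approached as far as the arm can. A call with a gripper value outside its range is refused whole. The fingers move at their own pace and stop on an object; FORCE is the grip in N (left out, the last holds). Time passes only in rows, so rows that do not move let the fingers close. It gives the time, the measured TCP pose, the force and the opening at its end, in the units of the state.
- bot.sense(): the state, without advancing time (a new reading comes with each control period).
- bot.snapshot(name): name is "side" or "top"; returns the picture (480x640x3 uint8, blue, green, red); there is no depth.
- bot.calibration(name): a dict with "mtx" (3x3 intrinsics, pixels), "k1" (the pictures are not rectified: a ray, as slopes to the right and down, at radius r is drawn at 1 + k1 r^2 times it, then the intrinsics apply), "cam_to_world" (4x4, takes a point from camera to world coordinates). Camera axes: x right, y down, z forward; pixel columns grow to the right and rows downward; lengths in m; the calibration is good to about 2 mm. A picture is of the moment at which its call begins. calibration takes no time and is no camera call.
- bot.sign_off(): hands the job in, once; it reports no verdict.
The state is a dict: "time_s": time; "joint_pos": joint angles; "joint_velocities": joint speeds; "tau": joint torques, N m; "tcp_pos": TCP position; "eef_rot": TCP orientation; "ft_force": force on the tool from outside, world axes, zero at the start; "moment": the same for the moment, N m; "gripper_width": finger opening in m.
Only numpy, scipy, OpenCV 4.12 (cv2) and the standard library are available. Lean on these libraries where they do the work, as an engineer would, in place of code of your own. Each camera call takes 0.05 s, during which the arm holds its last target.

TASK

Two round metal parts lie at the low front end of the sloped twin gutter, one in each lane. Push each one up its own lane with the fingertips, over the hump, until it rests against the tall back stop and stays there by itself. Only roll them: do not pick them up, and leave the other things on the bench where they are.

Things in the scene. Friction and masses are not known exactly. Their poses are not given: they have to be found in the camera images.
- gutter: Dark sheet-steel twin gutter, 254 mm long, bolted down, immovable; its feet reach 122 mm either side. Origin: under its middle, on the bench top; +x points up the lanes, from the low front end to the back stop; z up. Lanes along x centred at y = +45 (left) and -45 mm (right), 66 mm wide inside; side walls 4 mm thick, 26 mm above the lane floor. Back stop at x = +125 mm, 70 mm above the bench.
- left_lip (a point): Top edge, mid-lane, of the front lip of the left lane, 22 mm above the bench, 6 mm above the lane floor, 3 mm thick, at gutter x = -123.5, y = +45 mm. From the lip the floor (16 mm above the bench there) rises straight at 8 degrees to the hump.
- left_hump (a point): Crest of the left lane's floor, mid-lane, 41 mm above the bench, gutter x = +55, y = +45 mm. A part let go before it rolls back to the lip; past it the floor falls at 7 degrees to 33 mm at the back stop and the part rolls on to the stop.
- left_seat (a point): Where the centre of a part is when it rests against the back stop of the left lane: gutter x = +104, y = +45 mm, 57 mm above the bench.
- right_lip (a point): The same as left_lip in the right lane, at gutter x = -123.5, y = -45 mm.
- right_hump (a point): The same as left_hump in the right lane, at gutter x = +55, y = -45 mm.
- right_seat (a point): The same as left_seat in the right lane: gutter x = +104, y = -45 mm, 57 mm above the bench.
- bar_offcut: Plain round steel bar offcut, smooth and oiled (rolls freely), 42 mm diameter, 60 mm long, 0.3 to 0.55 kg, lying across one of the lanes (which one varies) against the front lip. Origin: its centre; y is its axis; the body turns about y as it rolls. At the start its centre is at x = -110 mm, 39 mm above the bench, in the gutter's frame.
- idler_roller: Steel idler roller, smooth and oiled (rolls freely): a drum of 42 mm diameter and 44 mm length with a stub axle of 18 mm diameter sticking out 8 mm at each end (60 mm over all), 0.2 to 0.4 kg, lying across the other lane against the front lip. Origin: its centre; y is its axis; the body turns about y as it rolls. At the start its centre is at x = -110 mm, 39 mm above the bench, in the gutter's frame.
- polish_tin: Bystander: loose round tin with a white lid, 66 mm diameter, 28 mm high, standing to the left of the gutter. Origin: centre of its underside. Leave it.
- masking_tape: Bystander: loose roll of masking tape, 54 mm diameter, 25 mm high, standing to the left of the gutter. Origin: centre of its underside. Leave it.
- wood_wedge: Bystander: loose beech block, 45 x 80 x 30 mm, to the right of the gutter. Origin: centre of its underside. Leave it.
- wax_bar: Bystander: loose dark red bar of buffing compound, 35 x 105 x 24 mm, to the right of the gutter. Origin: centre of its underside. Leave it.
There are look-alikes about, which are no part of the job. What is shaped like the bar_offcut but red or yellow is not meant. Leave any blue look-alike of the idler_roller alone.

How it is judged:
At the end, for the whole second after the job is handed in: Both round parts lie at rest on the lane floor against the back stop, past the hump (centre within 5 mm of the seated place along the gutter and about 5 mm in height), each in a lane of its own (x of bar_offcut in the frame of gutter between 0.099 and 0.109 m and z of bar_offcut in the frame of gutter between 0.052 and 0.061 m and linear speed of each of bar_offcut, idler_roller below 0.02 m/s and x of idler_roller in the frame of gutter between 0.099 and 0.109 m and z of idler_roller in the frame of gutter between 0.052 and 0.061 m and distance between bar_offcut and idler_roller between 0.075 and 0.105 m); the robot touches nothing.
It fails at once if a round part was lifted out of its lane instead of being rolled (z of any of bar_offcut, idler_roller in the frame of gutter above 0.078 m or (x of bar_offcut in the frame of gutter below -0.02 m and z of bar_offcut in the frame of gutter above 0.067 m) or (x of idler_roller in the frame of gutter below -0.02 m and z of idler_roller in the frame of gutter above 0.067 m)).
It fails at once if a round part left the gutter (x of any of bar_offcut, idler_roller in the frame of gutter below -0.125 m or z of any of bar_offcut, idler_roller in the frame of gutter below 0.03 m).
It fails at once if a bystander was pushed out of its place (distance of any of polish_tin, masking_tape, wood_wedge, wax_bar from where it was at the start of the episode above 0.02 m).
It also fails if it takes over 59 s, if anything falls off the work surface, if the arm or the gripper's body presses on something with over 40 N, if the wrist force passes 120 N, or if a joint passes its speed limit or range.

## Working session

There is one attempt and no reset: what is moved stays moved. The work goes in short steps, Python scripts to look and compute and a shell command to move; the robot and the scene stay as the last step left them, time stands still between calls to the robot, and variables do not carry over. Pictures are saved under pics/ and viewed, and the job is handed in when it is done.

```bash
mkdir -p pics
python3 - <<'E'
from station import bot
import cv2,json
for n in("top","side"):
    cv2.imwrite(f"pics/{n}0.png",bot.snapshot(n)); c=bot.calibration(n); print(n,c)
s=bot.sense(); print(s)
E
```

```text
top {'mtx': array([[439.45983204,   0.        , 322.99256714],
       [  0.        , 439.45983204, 240.66976431],
       [  0.        ,   0.        ,   1.        ]]), 'k1': -0.06532270397091339, 'cam_to_world': array([[-0.00751933, -0.99672798,  0.08047854,  0.50969596],
       [-0.99938213,  0.01025381,  0.03361868, -0.03460203],
       [-0.03433389, -0.08017603, -0.99618923,  0.95562714],
       [ 0.        ,  0.        ,  0.        ,  1.        ]])}
side {'mtx': array([[479.5626484 ,   0.        , 318.1948074 ],
       [  0.        , 479.5626484 , 241.90091321],
       [  0.        ,   0.        ,   1.        ]]), 'k1': -0.02281382976390733, 'cam_to_world': array([[-0.99744075,  0.05383932, -0.04704541,  0.61922662],
       [ 0.06763057,  0.49699424, -0.86511435,  0.89129096],
       [-0.02319587, -0.86608202, -0.49936349,  0.58506901],
       [ 0.        ,  0.        ,  0.        ,  1.        ]])}
{'time_s': 0.1, 'joint_pos': array([ 1.07741124,  0.43517936,  0.02501142,  1.57400484, -0.01158721,
        1.13399523, -0.07509161]), 'joint_velocities': array([-0.00203458, -0.00073183,  0.00028835, -0.00234642, -0.00031086,
       -0.00029368,  0.0005321 ]), 'tau': array([ 3.86295113e-03, -6.69118237e+01,  9.87735763e-01, -3.15141213e+01,
       -6.06954703e-02,  3.75535735e-02, -4.44106405e-06]), 'tcp_pos': array([ 0.23782381, -0.57748874,  0.2260082 ]), 'eef_rot': array([[-9.24644479e-01, -6.92888423e-04,  3.80830811e-01],
       [-3.80831408e-01,  1.26468772e-03, -9.24643628e-01],
       [ 1.59042815e-04, -9.99998960e-01, -1.43326019e-03]]), 'ft_force': array([-0.55846307,  0.78283119,  0.29948507]), 'moment': array([-0.0152262 ,  0.03981261, -0.00524614]), 'gripper_width': 0.09185499383714597}
```

View pics/top0.png

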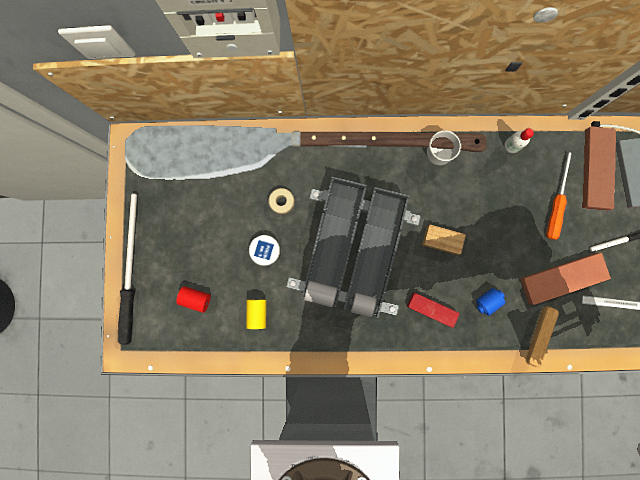

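View pics/side0.png

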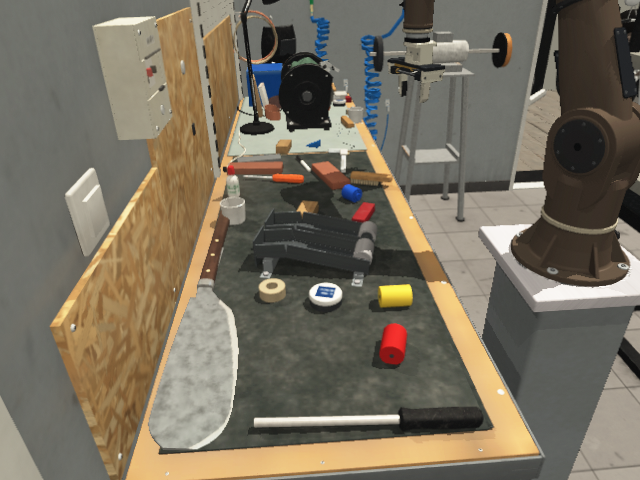

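The top view shows the gutter with its low front end at about (340,305). The bar-like part in the left lane is at (321,293) and the other part is in the right lane at (364,303). Red (193,297), yellow (256,314) and blue (490,301) are look-alikes. Next is an enlarged crop.

Run:
```python
import cv2
a=cv2.imread("pics/top0.png")[165:330,270:440]
cv2.imwrite("pics/c1.png",cv2.resize(a,None,fx=3.6,fy=3.6,interpolation=cv2.INTER_CUBIC))
a=cv2.imread("pics/side0.png")[195:290,240:400]
cv2.imwrite("pics/c2.png",cv2.resize(a,None,fx=5,fy=5,interpolation=cv2.INTER_CUBIC))
```

```text
(no output)
```

View pics/c1.png

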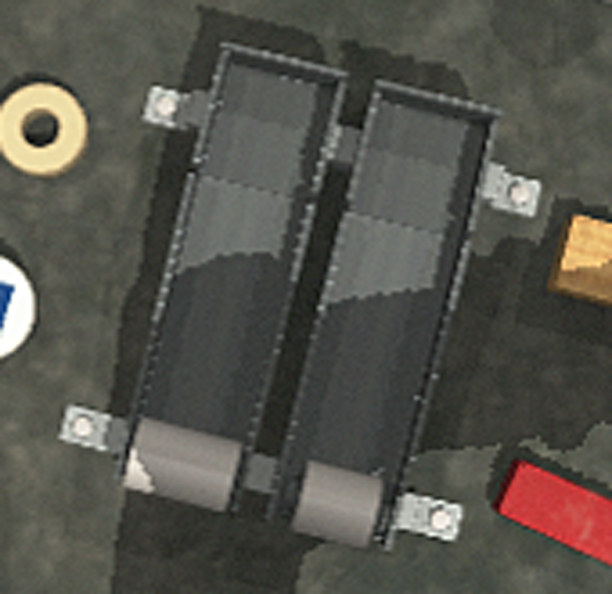

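View pics/c2.png

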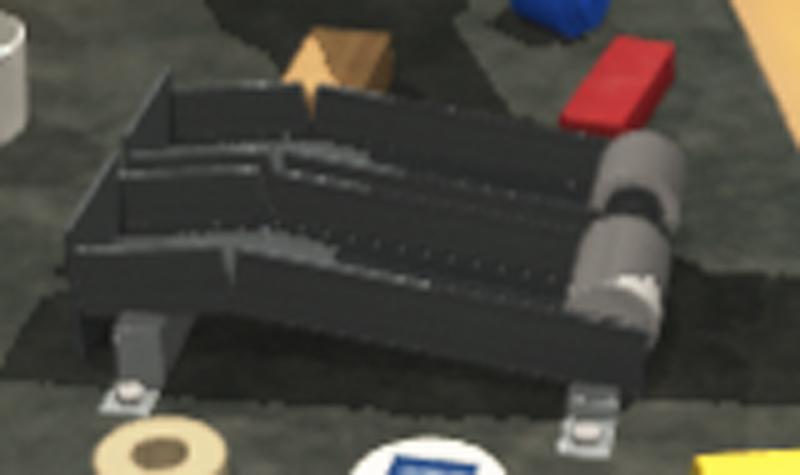

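Crop c1: the left-lane part, centred (184,466) in the crop, is a full-length 60 mm drum, so it is the bar_offcut. The right-lane part at (340,503) has a shorter drum, so it is the idler_roller. Both are grey steel. The back-stop top corners are at (222,45), (346,74), (376,82) and (497,113). I'll fit the gutter pose from these.

```bash
cat > h.py <<'E'
import numpy as np, cv2
from station import bot
def proj(n,P):
    c=bot.calibration(n);T=np.linalg.inv(c["cam_to_world"]);p=(T[:3,:3]@np.atleast_2d(P).T).T+T[:3,3]
    s=p[:,:2]/p[:,2:];r2=(s**2).sum(1,keepdims=True);s=s*(1+c["k1"]*r2)
    return s@np.diag(np.diag(c["mtx"])[:2])+c["mtx"][:2,2]
def g2w(q,P):
    x,y,a=q;P=np.atleast_2d(P).astype(float)/1000;c,s=np.cos(a),np.sin(a)
    return np.c_[x+c*P[:,0]-s*P[:,1],y+s*P[:,0]+c*P[:,1],P[:,2]]
E
python3 - <<'E'
from h import *
from scipy.optimize import least_squares
G=[[126,82,70],[126,8,70],[126,-8,70],[126,-82,70],[-110,45,39],[-110,-45,39],[55,45,41],[55,-45,41]]
C=np.array([[222,45],[346,74],[376,82],[497,113],[184,466],[340,503],[242,183],[392,221]])/3.6+[270,165]
f=lambda q:(proj("top",g2w(q,G))-C).ravel()
r=least_squares(f,[.45,-.05,-.2]);print(r.x);print(r.fun.reshape(-1,2).round(1))
np.save("q.npy",r.x)
im=bot.snapshot("side")
q=r.x
for g in [[-125,82,22],[-125,8,22],[-125,-8,22],[-125,-82,22],[126,82,70],[126,8,70],[126,-82,70],[-110,45,39],[-110,-45,39],[-110,75,39]]:
    u=proj("side",g2w(q,g))[0];cv2.circle(im,tuple(u.round().astype(int)),1,(0,0,255),-1)
cv2.imwrite("pics/s1.png",cv2.resize(im[195:290,240:400],None,fx=5,fy=5))
print(g2w(q,[[0,0,0],[-110,45,39],[-110,-45,39],[104,45,57],[104,-45,57],[-123.5,45,22]]).round(4))
E
```

```text
[ 0.56870558 -0.0689442  -0.24800211]
[[-1.5 -0. ]
 [-0.7  0.2]
 [-1.4 -0.3]
 [ 0.5 -0.5]
 [-0.3 -0.6]
 [-1.4 -0.5]
 [ 2.3  1.1]
 [ 2.6  0.6]]
[[ 0.5687 -0.0689  0.    ]
 [ 0.4731  0.0017  0.039 ]
 [ 0.451  -0.0856  0.039 ]
 [ 0.6806 -0.0508  0.057 ]
 [ 0.6585 -0.1381  0.057 ]
 [ 0.46    0.005   0.022 ]]
```

View pics/s1.png

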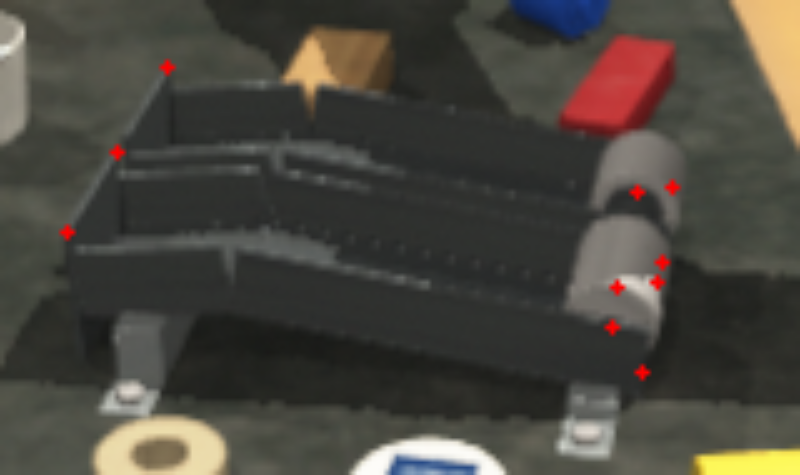

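The overlay fits: stop corners, lip corners and part centres all land on the right features in the side view. My hump readings were skewed by the walls, so I'm refitting without them and working out the approach.

```bash
cat >> h.py <<'E'
def rep(*targets):
    q=np.load("q.npy");s=bot.sense();R=s["eef_rot"];p=s["tcp_pos"]
    a=q[2];Rg=np.array([[np.cos(a),-np.sin(a),0],[np.sin(a),np.cos(a),0],[0,0,1]])
    print("t",round(s["time_s"],2),"gutter mm",((Rg.T@(p-[q[0],q[1],0]))*1000).round(1),"F",s["ft_force"].round(1),"w",round(s["gripper_width"],4))
    Rt=Rg@np.array([[-1,0,0],[0,0,-1],[0,-1,0]]).T
    from scipy.spatial.transform import Rotation as Ro
    print("rotvec left",Ro.from_matrix(R.T@Rt).as_rotvec().round(3))
    for g in targets: print("to",g,"tool now",((R.T@(g2w(q,g)[0]-p))*1000).round(1),"tool aligned",((Rt.T@(g2w(q,g)[0]-p))*1000).round(1))
E
python3 - <<'E'
from h import *
from scipy.optimize import least_squares
G=[[126,82,70],[126,8,70],[126,-8,70],[126,-82,70],[-110,45,39],[-110,-45,39]]
C=np.array([[222,45],[346,74],[376,82],[497,113],[184,466],[340,503]])/3.6+[270,165]
r=least_squares(lambda q:(proj("top",g2w(q,G))-C).ravel(),[.45,-.05,-.2]);print(r.x,r.fun.round(1))
np.save("q.npy",r.x);rep([-160,-45,150],[-160,-45,32])
E
```

```text
[ 0.56810279 -0.07056768 -0.24811302] [-0.7  0.2  0.1  0.4 -0.6  0.   1.3 -0.2  0.5 -0.3 -0.6 -0.2]
t 0.15 gutter mm [-195.6 -572.6  226.1] F [-0.   0.2  0.8] w 0.0918
rotvec left [0.001 0.639 0.001]
to [-160, -45, 150] tool now [-343.1   76.6 -402.2] tool aligned [ -35.6   76.1 -527.6]
to [-160, -45, 32] tool now [-343.2  194.6 -402.1] tool aligned [ -35.6  194.1 -527.6]
```

```bash
python3 -m inch '[[[0,0,0],[0,0.08,0],1],[[0,0,0],[0,0.08,0],1],[[0,0,0],[0,0.08,0],1],[[0,0,0],[0,0.08,0],1],[[0,0,0],[0,0.08,0],1],[[0,0,0],[0,0.08,0],1],[[0,0,0],[0,0.08,0],1],[[0,0,0],[0,0.08,0],1]]' 20
python3 -m inch '[[[-2,0,-28],[0,0,0],1],[[-2,0,-28],[0,0,0],1],[[-2,0,-28],[0,0,0],1],[[-2,0,-28],[0,0,0],1],[[-2,0,-28],[0,0,0],1],[[-2,0,-28],[0,0,0],1],[[-2,0,-28],[0,0,0],1],[[-2,0,-28],[0,0,0],1],[[-2,0,-28],[0,0,0],1],[[-2,0,-28],[0,0,0],1]]'
python3 -c "
from h import *;rep([-160,-45,100],[-160,-45,32])"
```

```text
time_s: 0.82
tcp_pos: [0.238, -0.5777, 0.2264]
eef_rot: [[-0.968, -0.0, -0.251], [0.251, 0.001, -0.968], [0.0, -1.0, -0.0]]
ft_force: [-0.0, 0.6, 0.8]
gripper_width: 0.0431
time_s: 1.65
tcp_pos: [0.3266, -0.31, 0.2266]
eef_rot: [[-0.969, -0.0, -0.247], [0.247, 0.0, -0.969], [0.0, -1.0, -0.0]]
ft_force: [0.7, 0.7, 0.4]
gripper_width: 0.0009
t 1.65 gutter mm [-175.3 -291.5  226.6] F [0.7 0.7 0.4] w 0.0009
rotvec left [ 0.    -0.001  0.   ]
to [-160, -45, 100] tool now [ -15.1  126.6 -246.5] tool aligned [ -15.3  126.6 -246.5]
to [-160, -45, 32] tool now [ -15.1  194.6 -246.5] tool aligned [ -15.3  194.6 -246.5]
```

```bash
python3 -m inch '[[[-1,10,-27],[0,0,0],1],[[-1,10,-27],[0,0,0],1],[[-1,10,-27],[0,0,0],1],[[-1,10,-27],[0,0,0],1],[[-1,10,-27],[0,0,0],1],[[-1,10,-27],[0,0,0],1],[[-1,10,-27],[0,0,0],1],[[-1,10,-27],[0,0,0],1],[[-1,10,-27],[0,0,0],1],[[0,0,0],[0,0,0],1],[[0,0,0],[0,0,0],1]]'
python3 -c "
from h import *;rep([-160,-45,100],[-160,-45,32])
cv2.imwrite('pics/t2.png',bot.snapshot('side'))"
```

```text
time_s: 2.57
tcp_pos: [0.395, -0.077, 0.1363]
eef_rot: [[-0.97, -0.001, -0.243], [0.243, 0.0, -0.97], [0.001, -1.0, -0.0]]
ft_force: [0.1, -1.0, -0.2]
gripper_width: 0.0001
t 2.57 gutter mm [-166.2  -48.7  136.3] F [ 0.1 -1.  -0.2] w 0.0001
rotvec left [0.    0.002 0.001]
to [-160, -45, 100] tool now [-6.3 36.3 -3.7] tool aligned [-6.2 36.3 -3.7]
to [-160, -45, 32] tool now [ -6.4 104.3  -3.7] tool aligned [ -6.2 104.3  -3.7]
```

View pics/t2.png

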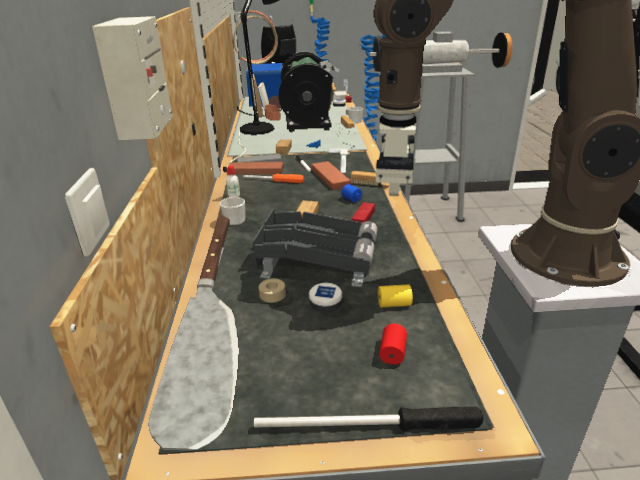

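The fingertips at (395,193) are shut and stand in front of the right lane, clear of everything. Going down.

```bash
python3 -m inch '[[[0,20,-1],[0,0,0],1],[[0,20,-1],[0,0,0],1],[[0,20,-1],[0,0,0],1],[[0,20,-1],[0,0,0],1],[[0,14,0],[0,0,0],1],[[0,10,0],[0,0,0],1],[[0,0,0],[0,0,0],1],[[0,0,0],[0,0,0],1]]'
python3 -c "
from h import *;rep([-140,-45,32])
im=bot.snapshot('side');cv2.imwrite('pics/t3.png',cv2.resize(im[140:300,240:440],None,fx=4,fy=3.75))"
```

```text
time_s: 3.28
tcp_pos: [0.3959, -0.0754, 0.0328]
eef_rot: [[-0.969, -0.001, -0.248], [0.248, -0.0, -0.969], [0.001, -1.0, 0.001]]
ft_force: [0.5, -0.1, -0.0]
gripper_width: 0.0008
t 3.28 gutter mm [-165.8  -47.    32.8] F [ 0.5 -0.1 -0. ] w 0.0008
rotvec left [-0.001 -0.003  0.001]
to [-140, -45, 32] tool now [-25.8   0.8  -2.1] tool aligned [-25.8   0.8  -2. ]
```

View pics/t3.png

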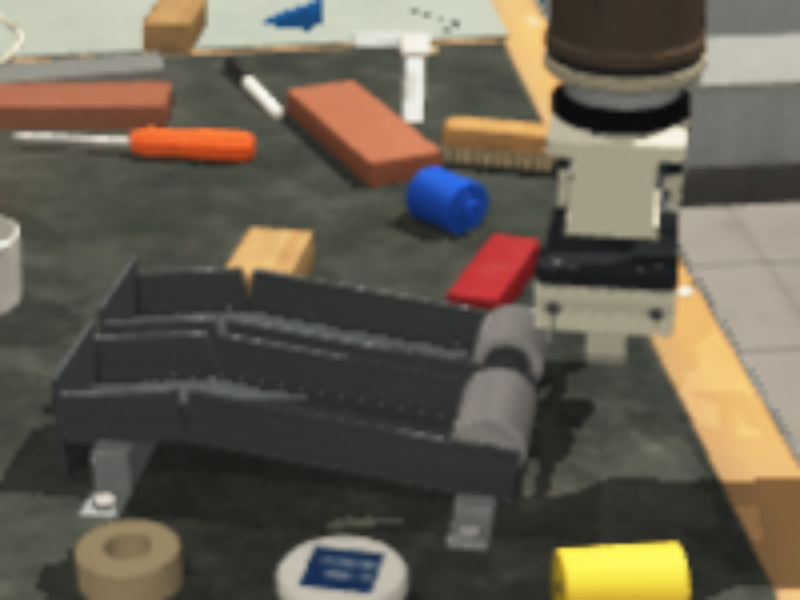

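Run:
```python
from h import *
q=np.load("q.npy")
P=np.array([[-165.8,-47,32.8],[-165.8,-47,98.8],[-165.8,48,98.8],[-128.3,48,98.8],[-203.3,48,98.8]])
print(((proj("side",g2w(q,P))-[240,140])*[4,3.75]).round())
```

```text
[[604. 359.]
 [610. 264.]
 [601. 339.]
 [530. 334.]
 [673. 343.]]
```

The tip projects to (604,359) and the near edge of the body to (601,339). Both match the picture, so the body is 66 mm above the tips as specified. Now the push up the right lane.

```bash
python3 -m inch '[[[-5,0,-1],[0,0,0],1],[[-5,0,-1],[0,0,0],1],[[-5,0,0],[0,0,0],1],[[-5,0,0],[0,0,0],1],[[-4,0,0],[0,0,0],1],[[-4,0,0],[0,0,0],1],[[-4,-0.6,0],[0,0,0],1],[[-4,-0.6,0],[0,0,0],1],[[-4,-0.6,0],[0,0,0],1],[[-4,-0.6,0],[0,0,0],1],[[-4,-0.6,0],[0,0,0],1],[[-4,-0.6,0],[0,0,0],1]]'
python3 -c "
from h import *;rep()
im=bot.snapshot('side');cv2.imwrite('pics/t4.png',cv2.resize(im[140:300,240:440],None,fx=4,fy=3.75))"
```

```text
time_s: 4.33
tcp_pos: [0.4474, -0.0853, 0.0364]
eef_rot: [[-0.969, -0.0, -0.247], [0.247, -0.0, -0.969], [0.0, -1.0, 0.0]]
ft_force: [-1.6, 1.2, 0.4]
gripper_width: -0.0003
t 4.33 gutter mm [-113.3  -44.    36.4] F [-1.6  1.2  0.4] w -0.0003
rotvec left [-0.    -0.001  0.   ]
```

View pics/t4.png

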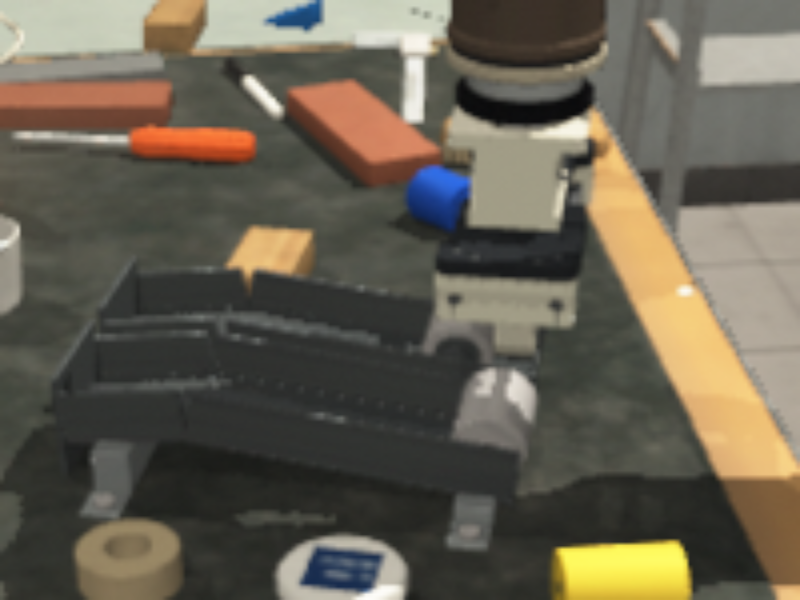

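The roller is rolling ahead of the fingertips, at crop (455,345), with low force. Continuing up the ramp.

```bash
python3 -m inch '[[[-5,-0.7,0],[0,0,0],1],[[-5,-0.7,0],[0,0,0],1],[[-5,-0.7,0],[0,0,0],1],[[-5,-0.7,0],[0,0,0],1],[[-5,-0.7,0],[0,0,0],1],[[-5,-0.7,0],[0,0,0],1],[[-5,-0.7,0],[0,0,0],1],[[-5,-0.7,0],[0,0,0],1],[[-5,-0.7,0],[0,0,0],1],[[-5,-0.7,0],[0,0,0],1],[[-5,-0.7,0],[0,0,0],1],[[-5,-0.7,0],[0,0,0],1]]'
python3 -m inch '[[[-5,-0.7,0],[0,0,0],1],[[-5,-0.7,0],[0,0,0],1],[[-5,-0.7,0],[0,0,0],1],[[-5,-0.7,0],[0,0,0],1],[[-5,-0.7,0],[0,0,0],1],[[-5,-0.7,0],[0,0,0],1],[[-4,-0.6,0],[0,0,0],1],[[-4,-0.6,0],[0,0,0],1],[[-4,-0.6,0],[0,0,0],1],[[-3,-0.4,0],[0,0,0],1],[[-3,-0.4,0],[0,0,0],1],[[-3,-0.4,0],[0,0,0],1]]'
python3 -c "
from h import *;rep([32,-45,54])
im=bot.snapshot('side');cv2.imwrite('pics/t5.png',cv2.resize(im[140:300,240:440],None,fx=4,fy=3.75))
im=bot.snapshot('top');cv2.imwrite('pics/t5t.png',cv2.resize(im[150:330,270:440],None,fx=3.3,fy=3.3))"
```

```text
time_s: 5.38
tcp_pos: [0.5057, -0.1002, 0.0448]
eef_rot: [[-0.969, -0.0, -0.247], [0.247, -0.0, -0.969], [0.0, -1.0, 0.0]]
ft_force: [-0.9, 0.4, 0.6]
gripper_width: 0.0003
time_s: 6.38
tcp_pos: [0.5548, -0.1127, 0.0519]
eef_rot: [[-0.969, -0.0, -0.247], [0.247, -0.0, -0.969], [0.0, -1.0, 0.0]]
ft_force: [-1.9, 0.6, 0.8]
gripper_width: 0.0001
t 6.38 gutter mm [ -2.6 -44.1  51.9] F [-1.9  0.6  0.8] w 0.0001
rotvec left [-0.    -0.001  0.   ]
to [32, -45, 54] tool now [-34.6  -2.1   0.9] tool aligned [-34.6  -2.1   0.9]
```

View pics/t5.png

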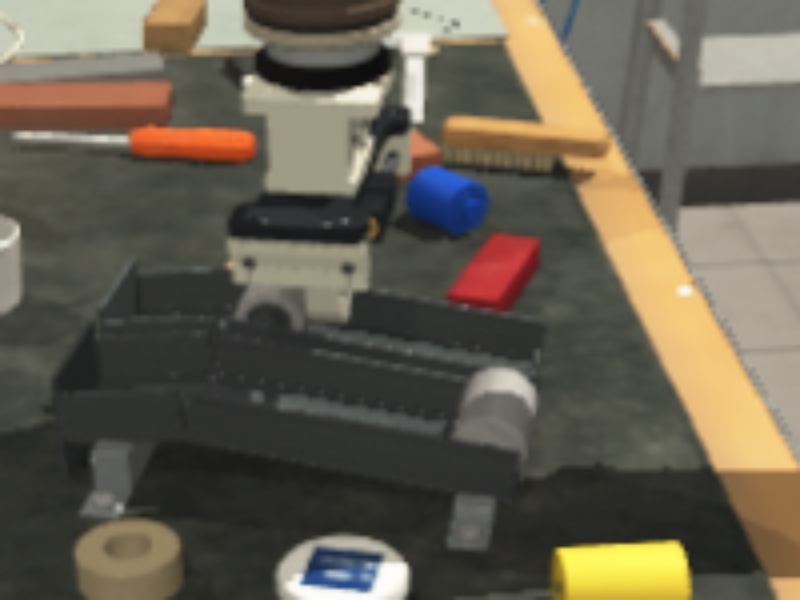

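View pics/t5t.png

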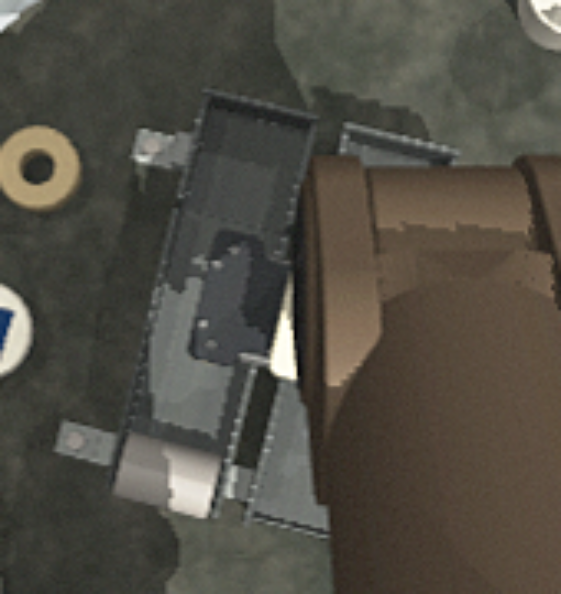

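The roller, at crop (270,308), is on the ramp just short of the crest and still in contact with the tips. Now slowly over the hump.

```bash
python3 -m inch '[[[-3,-0.4,0],[0,0,0],1],[[-3,-0.4,0],[0,0,0],1],[[-3,-0.4,0],[0,0,0],1],[[-3,-0.4,0],[0,0,0],1],[[-3,-0.4,0],[0,0,0],1],[[-3,-0.2,0],[0,0,0],1],[[-3,0,0],[0,0,0],1],[[-3,0,0],[0,0,0],1],[[-3,0,0],[0,0,0],1],[[-3,0,0],[0,0,0],1],[[-3,0,0],[0,0,0],1],[[-3,0,0],[0,0,0],1]]'
python3 -m inch '[[[0,0,0],[0,0,0],1],[[0,0,0],[0,0,0],1],[[0,0,0],[0,0,0],1],[[0,0,0],[0,0,0],1],[[0,0,0],[0,0,0],1],[[0,0,0],[0,0,0],1],[[0,0,0],[0,0,0],1],[[0,0,0],[0,0,0],1]]'
python3 -c "
from h import *;rep()
im=bot.snapshot('side');cv2.imwrite('pics/t6.png',cv2.resize(im[140:300,240:440],None,fx=4,fy=3.75))"
```

```text
time_s: 7.48
tcp_pos: [0.59, -0.1216, 0.0541]
eef_rot: [[-0.969, 0.0, -0.247], [0.247, -0.0, -0.969], [-0.0, -1.0, 0.0]]
ft_force: [1.1, 0.5, -0.7]
gripper_width: 0.0005
time_s: 8.15
tcp_pos: [0.5895, -0.1215, 0.0542]
eef_rot: [[-0.969, 0.0, -0.247], [0.247, -0.0, -0.969], [-0.0, -1.0, 0.0]]
ft_force: [-0.8, -0.4, 1.0]
gripper_width: 0.0005
t 8.15 gutter mm [ 33.3 -44.1  54.2] F [-0.8 -0.4  1. ] w 0.0005
rotvec left [-0.    -0.001 -0.   ]
```

View pics/t6.png

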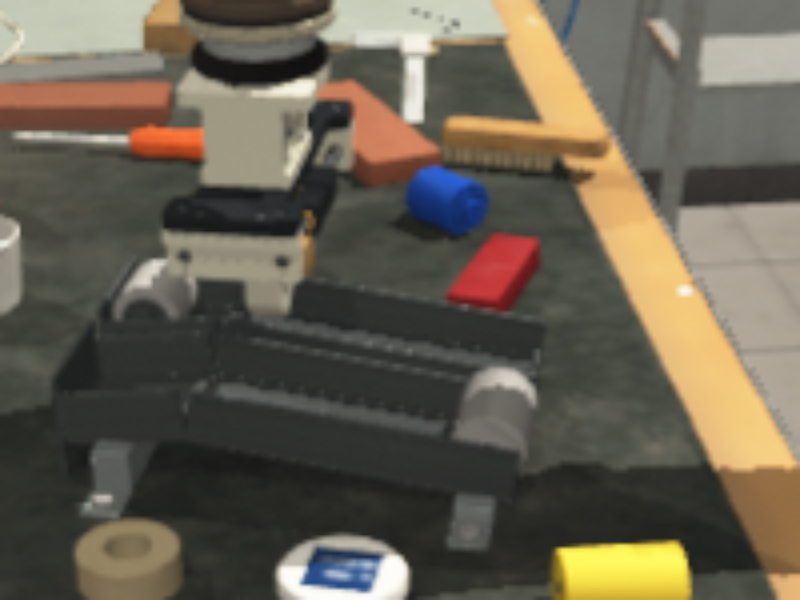

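The roller is at the back stop, crop (150,292), and clear of the fingers. Raising and moving over in front of the left lane.

```bash
python3 -m inch '[[[0,-15,0],[0,0,0],1],[[0,-20,0],[0,0,0],1],[[0,-20,0],[0,0,0],1],[[0,-15,0],[0,0,0],1],[[20,0,0],[0,0,0],1],[[25,0,-10],[0,0,0],1],[[25,0,-15],[0,0,0],1],[[25,0,-15],[0,0,0],1],[[25,0,-15],[0,0,0],1],[[25,0,-15],[0,0,0],1],[[25,0,-10],[0,0,0],1],[[20,0,-5],[0,0,0],1]]'
python3 -m inch '[[[5,0,-4],[0,0,0],1],[[0,0,0],[0,0,0],1],[[0,0,0],[0,0,0],1]]'
python3 -c "
from h import *;rep([-162,45,32])
im=bot.snapshot('side');cv2.imwrite('pics/t7.png',cv2.resize(im[140:300,240:440],None,fx=4,fy=3.75))"
```

```text
time_s: 9.2
tcp_pos: [0.4248, 0.0095, 0.1242]
eef_rot: [[-0.97, -0.0, -0.245], [0.245, 0.0, -0.97], [0.0, -1.0, -0.0]]
ft_force: [0.5, 0.6, -0.3]
gripper_width: 0.0007
time_s: 9.45
tcp_pos: [0.4235, 0.0127, 0.1245]
eef_rot: [[-0.969, 0.001, -0.246], [0.246, -0.0, -0.969], [-0.001, -1.0, -0.0]]
ft_force: [0.7, -0.6, 0.1]
gripper_width: 0.0005
t 9.45 gutter mm [-160.6   45.2  124.5] F [ 0.7 -0.6  0.1] w 0.0005
rotvec left [ 0.    -0.001 -0.001]
to [-162, 45, 32] tool now [ 1.5 92.5  0.2] tool aligned [ 1.4 92.5  0.2]
```

View pics/t7.png

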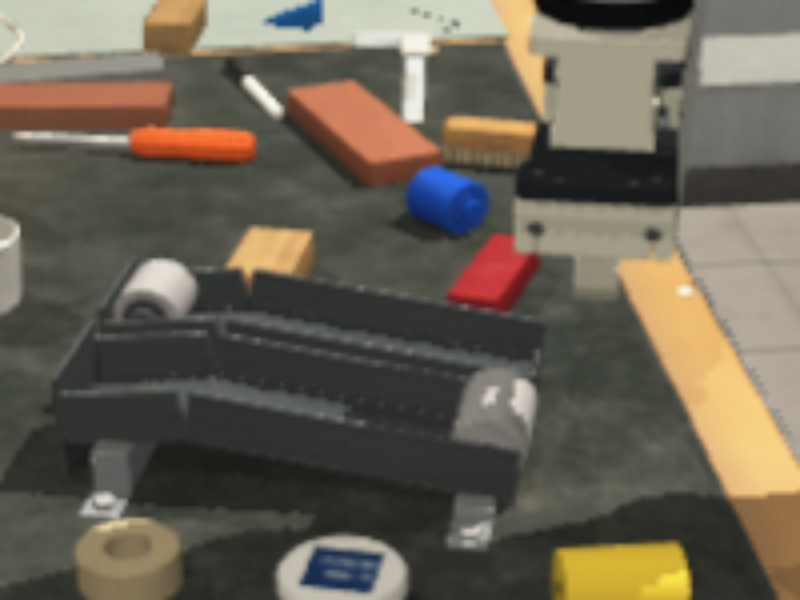

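The roller stays at the stop, crop (158,290), and the gripper is in front of the left lane. Now down, then push.

```bash
python3 -m inch '[[[0,18,0],[0,0,0],1],[[0,18,0],[0,0,0],1],[[0,18,0],[0,0,0],1],[[0,18,0],[0,0,0],1],[[0,12,0],[0,0,0],1],[[0,8,0],[0,0,0],1],[[0,0,0],[0,0,0],1],[[0,0,0],[0,0,0],1]]'
python3 -m inch '[[[-5,0,0],[0,0,0],1],[[-5,0,0],[0,0,0],1],[[-4,0,0],[0,0,0],1],[[-4,0,0],[0,0,0],1],[[-4,0,0],[0,0,0],1],[[-4,-0.6,0],[0,0,0],1],[[-4,-0.6,0],[0,0,0],1],[[-4,-0.6,0],[0,0,0],1],[[-4,-0.6,0],[0,0,0],1],[[-4,-0.6,0],[0,0,0],1],[[-4,-0.6,0],[0,0,0],1]]'
python3 -c "
from h import *;rep()
im=bot.snapshot('side');cv2.imwrite('pics/t8.png',cv2.resize(im[140:300,240:440],None,fx=4,fy=3.75))"
```

```text
time_s: 10.17
tcp_pos: [0.423, 0.0125, 0.032]
eef_rot: [[-0.969, -0.0, -0.247], [0.247, -0.0, -0.969], [0.0, -1.0, 0.0]]
ft_force: [-0.0, -0.4, -0.2]
gripper_width: 0.0006
time_s: 11.08
tcp_pos: [0.4675, 0.0014, 0.0358]
eef_rot: [[-0.969, -0.0, -0.247], [0.247, -0.0, -0.969], [0.0, -1.0, 0.0]]
ft_force: [-1.7, 0.7, 1.1]
gripper_width: 0.0004
t 11.08 gutter mm [-115.2   45.    35.8] F [-1.7  0.7  1.1] w 0.0004
rotvec left [-0.    -0.001  0.   ]
```

View pics/t8.png

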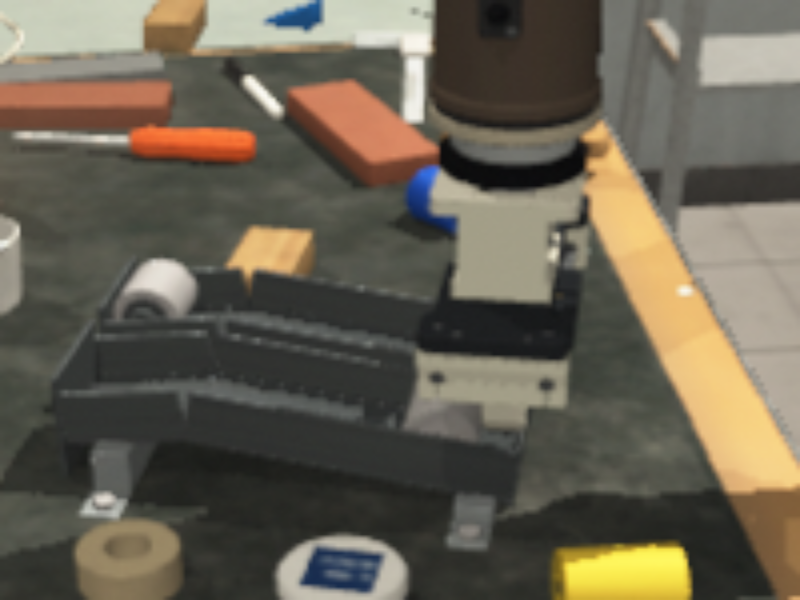

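The bar, crop (440,418), is rolling in front of the tips with about 2 N on them. Continuing with the same push.

```bash
python3 -m inch '[[[-5,-0.7,0],[0,0,0],1],[[-5,-0.7,0],[0,0,0],1],[[-5,-0.7,0],[0,0,0],1],[[-5,-0.7,0],[0,0,0],1],[[-5,-0.7,0],[0,0,0],1],[[-5,-0.7,0],[0,0,0],1],[[-5,-0.7,0],[0,0,0],1],[[-5,-0.7,0],[0,0,0],1],[[-5,-0.7,0],[0,0,0],1],[[-5,-0.7,0],[0,0,0],1],[[-5,-0.7,0],[0,0,0],1],[[-5,-0.7,0],[0,0,0],1]]'
python3 -m inch '[[[-5,-0.7,0],[0,0,0],1],[[-5,-0.7,0],[0,0,0],1],[[-5,-0.7,0],[0,0,0],1],[[-5,-0.7,0],[0,0,0],1],[[-5,-0.7,0],[0,0,0],1],[[-5,-0.7,0],[0,0,0],1],[[-4,-0.6,0],[0,0,0],1],[[-4,-0.6,0],[0,0,0],1],[[-4,-0.6,0],[0,0,0],1],[[-3,-0.4,0],[0,0,0],1],[[-3,-0.4,0],[0,0,0],1],[[-3,-0.4,0],[0,0,0],1]]'
python3 -c "
from h import *;rep()
im=bot.snapshot('side');cv2.imwrite('pics/t9.png',cv2.resize(im[140:300,240:440],None,fx=4,fy=3.75))"
```

```text
time_s: 12.13
tcp_pos: [0.5257, -0.0134, 0.0442]
eef_rot: [[-0.969, -0.0, -0.247], [0.247, -0.0, -0.969], [0.0, -1.0, 0.0]]
ft_force: [-2.7, 0.9, 1.4]
gripper_width: 0.0005
time_s: 13.13
tcp_pos: [0.5748, -0.0259, 0.0513]
eef_rot: [[-0.969, -0.0, -0.247], [0.247, -0.0, -0.969], [0.0, -1.0, 0.0]]
ft_force: [-2.4, -0.0, 1.8]
gripper_width: 0.0005
t 13.13 gutter mm [-4.5 44.9 51.3] F [-2.4 -0.   1.8] w 0.0005
rotvec left [-0.    -0.001  0.   ]
```

View pics/t9.png

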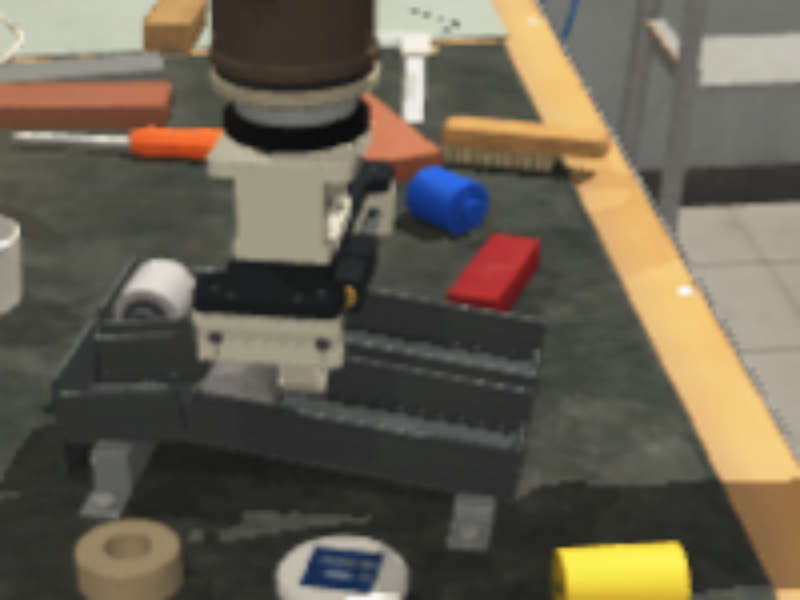

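The bar, crop (240,382), is just below the crest. Slowly over.

```bash
python3 -m inch '[[[-3,-0.4,0],[0,0,0],1],[[-3,-0.4,0],[0,0,0],1],[[-3,-0.4,0],[0,0,0],1],[[-3,-0.4,0],[0,0,0],1],[[-3,-0.4,0],[0,0,0],1],[[-3,-0.4,0],[0,0,0],1],[[-3,0,0],[0,0,0],1],[[-3,0,0],[0,0,0],1],[[-3,0,0],[0,0,0],1],[[-3,0,0],[0,0,0],1],[[-3,0,0],[0,0,0],1],[[-3,0,0],[0,0,0],1]]'
python3 -m inch '[[[-2,0,0],[0,0,0],1],[[0,0,0],[0,0,0],1],[[0,0,0],[0,0,0],1],[[0,0,0],[0,0,0],1],[[0,0,0],[0,0,0],1],[[0,0,0],[0,0,0],1],[[0,0,0],[0,0,0],1],[[0,0,0],[0,0,0],1]]'
python3 -c "
from h import *;rep()
im=bot.snapshot('side');cv2.imwrite('pics/t10.png',cv2.resize(im[140:300,240:440],None,fx=4,fy=3.75))"
```

```text
time_s: 14.18
tcp_pos: [0.6103, -0.035, 0.0538]
eef_rot: [[-0.969, 0.001, -0.247], [0.247, -0.0, -0.969], [-0.001, -1.0, -0.0]]
ft_force: [-0.2, 0.2, 0.2]
gripper_width: 0.0005
time_s: 14.85
tcp_pos: [0.6114, -0.0352, 0.0537]
eef_rot: [[-0.969, 0.0, -0.247], [0.247, -0.0, -0.969], [-0.0, -1.0, 0.0]]
ft_force: [0.8, 0.9, 1.0]
gripper_width: 0.0005
t 14.85 gutter mm [33.3 44.9 53.7] F [0.8 0.9 1. ] w 0.0005
rotvec left [-0.    -0.001 -0.   ]
```

View pics/t10.png

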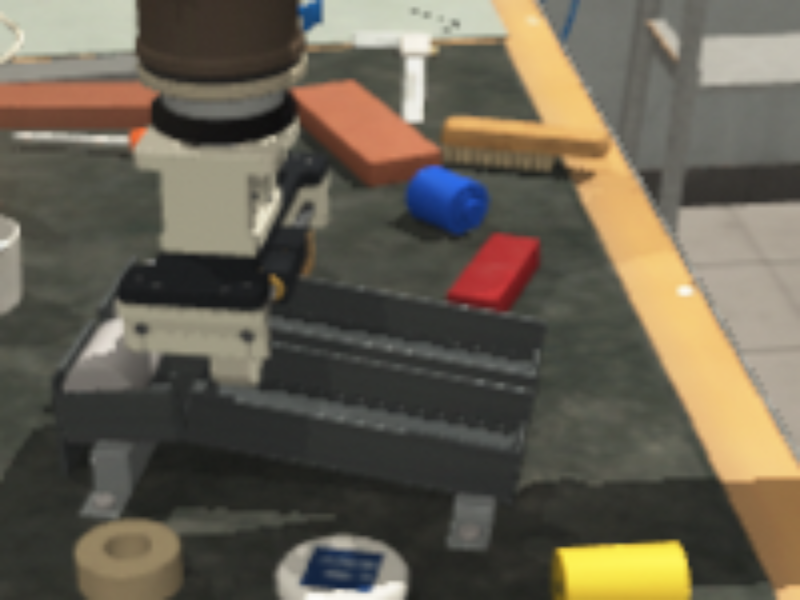

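The bar, crop (110,360), has rolled to the back stop. Raising and backing off so I can check both from the top too.

```bash
python3 -m inch '[[[0,-15,0],[0,0,0],1],[[0,-20,0],[0,0,0],1],[[0,-20,0],[0,0,0],1],[[0,-20,0],[0,0,0],1],[[20,-15,0],[0,0,0],1],[[25,0,0],[0,0,0],1],[[25,0,0],[0,0,0],1],[[25,0,0],[0,0,0],1],[[25,0,0],[0,0,0],1],[[25,0,0],[0,0,0],1],[[25,0,0],[0,0,0],1],[[20,0,0],[0,0,0],1]]'
python3 -m inch '[[[0,0,25],[0,0,0],1],[[0,0,25],[0,0,0],1],[[0,0,25],[0,0,0],1],[[0,0,25],[0,0,0],1],[[0,0,25],[0,0,0],1],[[0,0,25],[0,0,0],1],[[0,0,25],[0,0,0],1],[[0,0,25],[0,0,0],1],[[0,0,25],[0,0,0],1],[[0,0,25],[0,0,0],1],[[0,0,0],[0,0,0],1],[[0,0,0],[0,0,0],1]]'
python3 - <<'E'
from h import *
rep();q=np.load("q.npy")
im=bot.snapshot('side');im2=bot.snapshot('top')
cv2.imwrite('pics/full.png',im2)
for n,i in(("side",im),("top",im2)):
  print(n,proj(n,g2w(q,[[104,45,57],[104,-45,57]])).round(1))
cv2.imwrite('pics/t11.png',cv2.resize(im[140:300,240:440],None,fx=4,fy=3.75));cv2.imwrite('pics/t11t.png',cv2.resize(im2[165:330,240:470],None,fx=3.4,fy=3.4,interpolation=cv2.INTER_CUBIC))
E
```

```text
time_s: 15.9
tcp_pos: [0.4254, 0.0119, 0.1437]
eef_rot: [[-0.969, -0.0, -0.246], [0.246, -0.0, -0.969], [0.0, -1.0, 0.0]]
ft_force: [-0.9, 1.0, 0.2]
gripper_width: 0.0006
time_s: 16.9
tcp_pos: [0.3652, -0.2318, 0.1438]
eef_rot: [[-0.968, 0.0, -0.25], [0.25, -0.0, -0.968], [-0.0, -1.0, 0.0]]
ft_force: [-0.1, 0.2, 0.1]
gripper_width: 0.0003
t 16.9 gutter mm [-157.1 -206.1  143.8] F [-0.1  0.2  0.1] w 0.0003
rotvec left [-0.    -0.004 -0.   ]
side [[268.3 238.1]
 [278.3 219.9]]
top [[345.9 193.4]
 [388.4 203.4]]
```

View pics/t11.png

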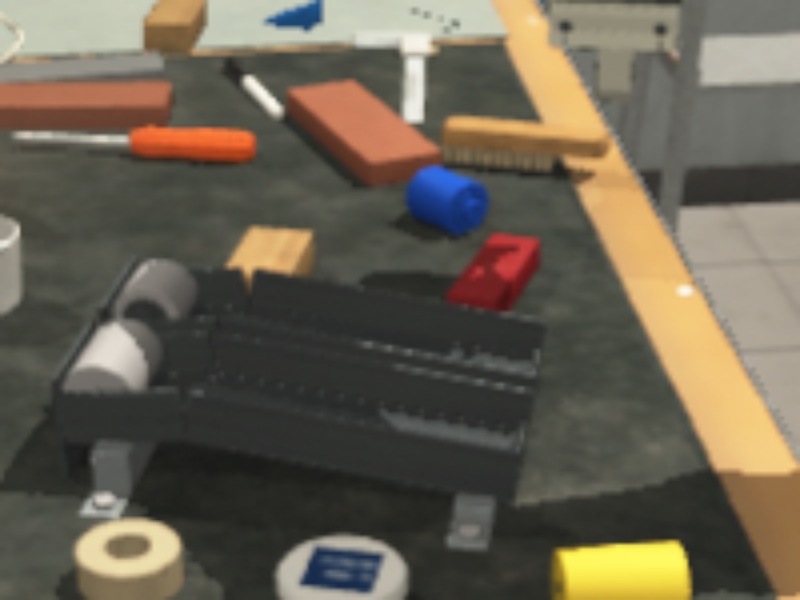

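View pics/t11t.png

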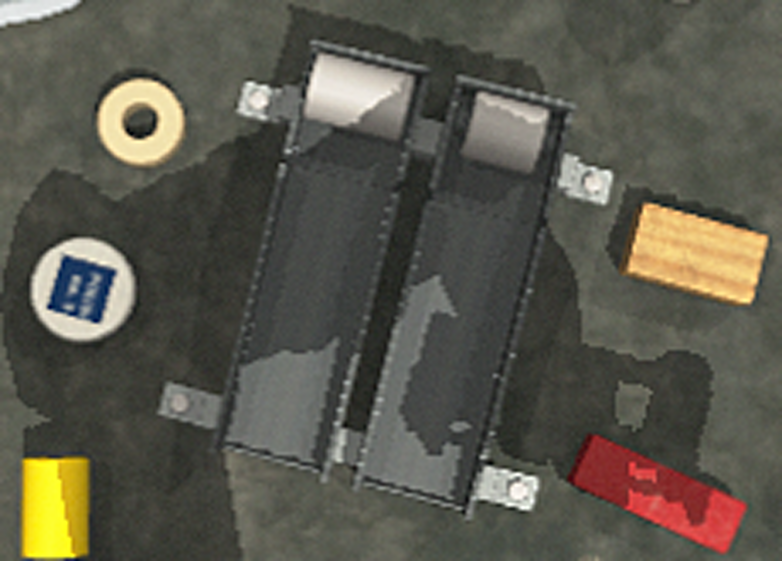

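Both parts match the predicted seat places in the top crop: the bar is at (360,95) against a predicted (360,97), and the roller at (507,132) against (505,131). The tin, tape, wedge and wax bar haven't moved. Handing in.

```bash
python3 -c "
from station import bot
print(bot.sign_off())"
```

```text
the job is handed in; nothing more can be done
None
```

I rolled both parts up their own lanes and over the hump with the shut fingertips. The idler_roller went first in the right lane, then the bar_offcut in the left. Neither was lifted. I handed in at about 17 s with the gripper clear of everything.

- **Seating:** in the last pictures both parts rest against the back stop, within about 1–2 mm of the predicted seat places in the top view. The roller looked unmoved across the pictures taken while I pushed the bar. I saw the bar seated in two pictures about 2 s apart.
- **Surroundings:** the tin, tape, wedge, wax bar and the coloured look-alikes looked unmoved. That is by eye; I did not measure their positions.
- **Forces:** the wrist readings stayed at about 3 N or less during the pushes.
- **Check that disagreed:** my first readings of the hump crest were about 2.5 pixels off the fitted gutter pose. I dropped those points, and the refit agreed to 1.3 pixels or better. No other check failed.

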